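# Clamp the blue-dial watch on the timing stand

### The job

Take the gold watch with the dark blue dial out of its bay in the sloped rack and lay it gently, dial up, on the seat of the timing stand with its crown facing the fixed brass pick-up. Then slide the jaw in by its tab until its sprung pad presses the watch against the pick-up, and let go. Leave the other two watches in their bays.

Things in the scene. Friction and masses are not known exactly. Their poses are not given: they have to be found in the camera images.
- watch_rack: Fixed white rack, 3 bays side by side along y, floor sloped 28 deg down to the robot. Frame: origin on the grippy grey floor, middle bay; x up the slope, y left, z out of the floor. Bay centres y=-102, 0, 102 mm, 99 wide; lip inner face x=-24; dividers 15 high, outer sides 30. A white dust shade hangs 104 over the floor from x=55 to the rear wall x=100: it stops an upright tool over the watches.
- watch_blue: Gold watch head, dark blue dial, no strap, in any bay: round case 40 mm across, 10 thick, about 0.06 kg; lugs bring it to 52 along its x (12-6 o'clock). Origin under the case centre, z out of the dial, y towards the crown. Case edge y=-19; crown tip y=+22. Starts flat on the bay floor just above the lip, crown up the slope (within 0.25 rad). Grip the case across x, between the lugs.
- watch_blue_crown (a point): tip of the blue-dial watch's crown, 21 mm from the case centre along the watch's y, 5 above its underside
- watch_steel: steel watch head, white dial, 36 mm case, 10 thick, in another bay: leave it. Origin under the case centre
- watch_cream: steel watch head, cream dial, 34 mm case, 10 thick, in another bay: leave it. Origin under the case centre
- timing_stand: Fixed black and aluminium timing stand on the bench, 66 mm (its x) by 122 (its y: -81 to 41), base top 18.5 high. Origin on the bench below the seat's middle; z up. The brass pick-up face stands across y=+22.5 (to z=35); the jaw slides towards it along +y. Nothing stands beside the seat in x: fingers straddling the watch there are free above z=20.
- seat (a point): middle of the seat's black rubber top, 22 x 28 mm, 26 above the bench; it is where the watch's origin goes
- jaw (a joint): travel of the sliding jaw towards the pick-up, m: 0 fully open (pad face at stand y=-35.5 mm), 0.024 at its stop. Stiff slide, about 4 N to move, stays where left. Starts at 0 to 0.008. On the seated blue watch the pad touches at about 0.0174 and is fully pressed in at about 0.0224
- jaw_tab (a point): top of the jaw's upright black tab, 14 mm wide (stand x), 12 along y, 24 tall, 58 above the bench. Pinch it across x from above; it moves with the jaw
- jaw_pad (a joint): how far the sprung pad at the jaw's front is pressed into the jaw, m: 0 free, 0.005 fully in (about 3 N)
Things that resemble listed ones, but are neither listed nor needed, are in the scene too. Leave any green look-alike of the watch_blue alone.

How it is judged:
By the outcome, as a careful person would: the job done as asked, in the order asked, and still so for the second after the job is handed in, with the robot touching nothing.
It also fails if it takes over 42 s, if anything falls off the work surface, if the arm or the gripper's body presses on something with over 40 N, if the wrist force passes 120 N, or if a joint passes its speed limit or range.

### The arm

A 6-joint arm with a two-finger parallel gripper is mounted at the origin on a cart in front of the work surface, level with it; the furniture and walls round the work are solid. World frame = base frame: x ahead of the robot, y to its left, z up, the work surface at z = 0. Lengths are in m, angles in rad, forces in N, time in s.
With the tool pointing down it reaches from about 0.35 to 0.95 m from the base axis. Payload 17.4 kg.
Tool frame: the origin (TCP) lies at the very end of the fingers, on their centre line; the grasp point (between the pads) lies 19 mm behind it; z points along the fingers, y is the line along which they close (so a half turn about z gives the same grasp; the last joint's range is limited). The gripper opens to 93 mm and grips with 3 to 60 N. Pads are 15 mm wide; open, the fingers measure 128 mm over their backs; the gripper's body (75 mm by 188 mm) begins 65 mm behind the grasp point.
Start: joints at [-1.304, 0.116, 1.442, -0, 1.584, -0.038], TCP at [0.203, -0.644, 0.219] pointing down, gripper open.
Joint ranges: [-2.83, 2.83], [-0.83, 2.19], [0.07, 2.5], [-1.14, 4.28], [0.01, 3], [-2.97, 2.97]. Speed limits (rad/s): [1.89, 1.89, 2.22, 3.14, 3.14, 3.14].

### API

Orientations are given as a unit quaternion [x, y, z, w].
In Python, from cell import status, imaging, job, spotter gives the robot as it stands. The module is installed in compiled form; this text tells all that it offers.
- The arm moves only by the tool step_arm, never from a script. Its argument "increments" is text: rows parted by semicolons, each of 7 numbers parted by spaces: the shift along the tool's x, y, z in mm, then the turn, a rotation vector about the tool's x, y, z in rad, then the closure, from 0 (fully open) to 1 (shut). A call has exactly 8 rows; each row is the pose to reach, as a shift and turn from the pose commanded when the call began, along the tool's axes at that moment; what a row does not reach only later rows make up. A row lasts 1/8 s, in which the tool goes at most 62.5 mm and 10.7 degrees, less where a joint would pass 70% of its speed; a pose out of reach is approached as far as the arm can. A call with a gripper value outside its range is refused whole. The fingers move at their own pace and stop on an object; the grip force is fixed at half the most. Time passes only in rows, so rows that repeat a pose let the fingers close, or fill a call up. It gives the time, the measured TCP pose, the force, the opening and the grip force at its end, in the units of the state.
- status.read_state(): the state, without advancing time (a new reading comes with each control period).
- imaging.snapshot(name): name is "side" or "top"; returns a dict with "color" (400x640x3 uint8, blue, green, red), "range_z" (400x640 float32, m along the optical axis (not along the pixel's ray), 0 where there is no reading), "intrinsics" (3x3 intrinsics, pixels), "dist_coeffs" ([k1, k2, p1, p2, k3] as OpenCV has them; the pictures are not rectified), "R" (3x3) and "t" (3): a world point X has camera coordinates R X + t. Camera axes: x right, y down, z forward; pixel columns grow to the right and rows downward; lengths in m; the calibration is good to about 2 mm. A picture is of the moment at which its call begins.
- job.job_done(): hands the job in; it is judged then, once.
Trained networks look in a picture, given as the dict that the camera call returned (one of the last four; its "shot" number tells which), for a name from the list of things; names that differ only in an ending like _2 or _b are one class to them, and where a whole thing is asked for, a point or a joint stands for the part that bears it (a point fixed in the world has none). Each returns a list of dicts, best first, with "score" (0 to 1); they miss things now and then, are a little off and sometimes report something else, mostly with a low value. They report only what shows in the picture. A call takes as long as a camera call. They do not tell look-alikes from the thing itself.
- spotter.outline_of(target, picture): "region" (400x640 bool, what is visible of it) and "pixel" ([row, column] in pixels, amid what is visible of it).
- spotter.place_of(target, picture): "pixel" ([row, column] in pixels: a listed point, or the origin of a listed thing).
The state is a dict: "time_s": time; "joint_pos": joint angles; "dq": joint speeds; "effort": joint torques, N m; "tool_pos": TCP position; "eef_rot": TCP orientation; "contact_force": force on the tool from outside, world axes, zero at the start; "ft_torque": the same for the moment, N m; "finger_gap": finger opening in m; "grip_force": force on a finger pad.
Only numpy, scipy, OpenCV 4.12 (cv2) and the standard library are available. Lean on these libraries where they do the work, as an engineer would, in place of code of your own. Each camera call takes 0.05 s, during which the arm holds its last target. There are 200 camera calls.

## Working session

There is one attempt and no reset: what is moved stays moved. The work goes in short steps, Python scripts to look and compute and a tool call to move; the robot and the scene stay as the last step left them, time stands still between calls to the robot, and variables do not carry over. Pictures are saved under pics/ and viewed, at most 10 in all, crops included, and the job is handed in when it is done.

Besides the shell and the picture viewer there is one more tool, called after ">>>" in YAML: its name, and indented under it one key for each argument. step_arm: Moves the arm, as the interface text tells. Its arguments: {"type":"object","properties":{"increments":{"type":"string"}},"required":["increments"]}

```bash
mkdir -p pics; cat > h.py <<'E'
import numpy as np, cv2, json
from cell import status, imaging, job, spotter
from scipy.spatial.transform import Rotation as Rn
def world(p, rc, z=None, region=None):
    r,c=rc; K=np.array(p["intrinsics"]);D=np.array(p["dist_coeffs"]);R=np.array(p["R"]);t=np.array(p["t"])
    u=cv2.undistortPoints(np.array([[[c,r]]],float),K,D)[0,0]
    ray=R.T@np.array([u[0],u[1],1]); o=-R.T@t
    if z is not None: return o+ray*(z-o[2])/ray[2]
    w=p["range_z"][max(int(round(r))-2,0):int(round(r))+3,max(int(round(c))-2,0):int(round(c))+3]; w=w[w>0]
    return o+ray*np.median(w) if w.size else None
def cloud(p,mask):
    K=np.array(p["intrinsics"]);D=np.array(p["dist_coeffs"]);R=np.array(p["R"]);t=np.array(p["t"])
    m=mask&(p["range_z"]>0); rr,cc=np.nonzero(m)
    u=cv2.undistortPoints(np.stack([cc,rr],1).astype(float)[:,None],K,D)[:,0]
    d=p["range_z"][m]; X=np.c_[u*d[:,None],d]
    return (X-t)@R, rr, cc
E
python3 - <<'E'
from h import *
ims=[]
for n in ["side","top"]:
    p=imaging.snapshot(n); cv2.imwrite(f"pics/{n}0.png",p["color"])
    print(n,"cam",(-np.array(p["R"]).T@p["t"]).round(3))
    for k in ["watch_rack","watch_blue","watch_blue_crown","watch_steel","watch_cream","timing_stand","seat","jaw_tab"]:
        for d in spotter.place_of(k,p)[:4]:
            w=world(p,d["pixel"]); print(k,round(d["score"],2),np.round(d["pixel"]), None if w is None else w.round(4))
s=status.read_state(); print(s["tool_pos"],s["eef_rot"],s["time_s"])
E
```

```text
side cam [ 0.341 -0.666  0.607]
watch_rack 0.56 [213. 336.] [ 0.5398 -0.0665  0.034 ]
watch_blue 0.52 [181. 278.] [0.4436 0.1026 0.0093]
watch_blue 0.51 [212. 334.] [ 0.5372 -0.0617  0.0329]
watch_blue_crown 0.59 [207. 282.] [0.4362 0.0063 0.0078]
watch_blue_crown 0.55 [206. 342.] [ 0.5584 -0.0542  0.04  ]
watch_blue_crown 0.47 [182. 285.] [0.4597 0.0957 0.0097]
watch_steel 0.71 [250. 347.] [ 0.5337 -0.1719  0.0334]
watch_cream 0.53 [211. 334.] [ 0.5387 -0.0587  0.0328]
watch_cream 0.51 [187. 324.] [0.5397 0.0322 0.0288]
timing_stand 0.63 [244. 288.] [ 0.4221 -0.1517  0.0559]
seat 0.96 [237. 286.] [ 0.426  -0.1044  0.0263]
jaw_tab 0.6 [241. 287.] [ 0.4199 -0.1449  0.0566]
jaw_tab 0.19 [248. 348.] [ 0.5349 -0.1684  0.0354]
top cam [ 0.401 -0.055  0.903]
watch_rack 0.94 [179. 334.] [ 0.5419 -0.0602  0.0348]
watch_rack 0.69 [174. 278.] [0.5498 0.0435 0.0361]
watch_blue 0.76 [245. 294.] [0.4224 0.0136 0.0081]
watch_blue 0.7 [182. 332.] [ 0.5373 -0.0568  0.032 ]
watch_blue 0.59 [231. 249.] [0.4463 0.0976 0.0088]
watch_blue_crown 0.89 [234. 292.] [0.442  0.0182 0.0075]
watch_blue_crown 0.69 [223. 247.] [0.4617 0.1016 0.0072]
watch_blue_crown 0.57 [169. 333.] [ 0.5593 -0.0569  0.041 ]
watch_steel 0.92 [186. 390.] [ 0.5313 -0.1633  0.0313]
watch_cream 0.85 [177. 280.] [0.5449 0.0403 0.0339]
watch_cream 0.71 [244. 352.] [ 0.4248 -0.0941  0.0244]
timing_stand 0.56 [247. 352.] [ 0.4199 -0.0941  0.0246]
seat 0.72 [245. 355.] [ 0.423  -0.099   0.0246]
jaw_tab 0.77 [246. 385.] [ 0.422  -0.1501  0.056 ]
[ 0.20255431 -0.64388412  0.21863234] [ 9.88413487e-01  1.51785307e-01  1.10334050e-06 -1.46574257e-05] 0.9
```

View pics/top0.png

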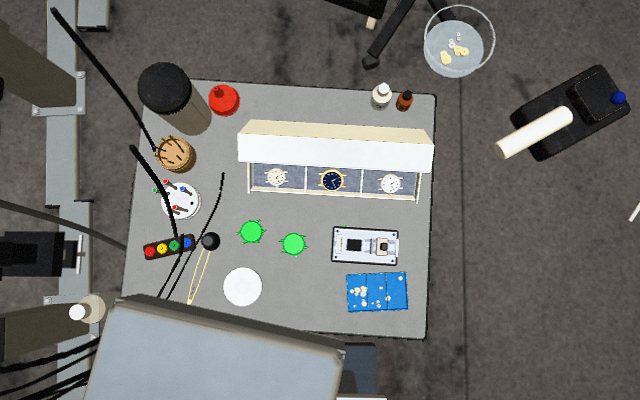

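View pics/side0.png

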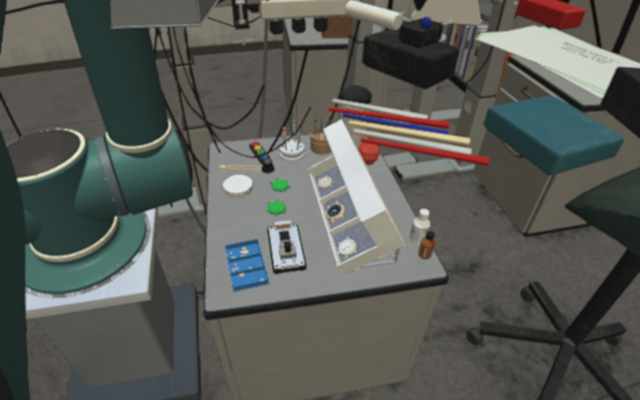

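Top view: the blue-dial watch with gold case is at pixel (180,332), middle bay. The other candidates at (231,251) and (244,293) are green look-alikes on the bench, so they are excluded. The cream watch is at (177,277), the steel one at (184,390), and the stand around (245,365). The side view agrees. Next I'll confirm this in a crop and measure the frames.

```bash
python3 - <<'E'
from h import *
p=imaging.snapshot("top")
im=p["color"]
a=cv2.resize(im[140:210,230:440],None,fx=3.8,fy=3.8,interpolation=cv2.INTER_CUBIC)
b=cv2.resize(im[215:275,320:410],None,fx=5,fy=5,interpolation=cv2.INTER_CUBIC)
c=np.zeros((a.shape[0]+b.shape[0],a.shape[1],3),np.uint8); c[:a.shape[0]]=a; c[a.shape[0]:,:b.shape[1]]=b
cv2.imwrite("pics/crop.png",c)
# rack floor plane
X,rr,cc=cloud(p,np.ones(im.shape[:2],bool))
g=cv2.cvtColor(im,cv2.COLOR_BGR2GRAY)[rr,cc]
m=(X[:,0]>.515)&(X[:,0]<.575)&(X[:,1]>-.2)&(X[:,1]<.085)&(X[:,2]<.06)&(X[:,2]>.01)
P=X[m]
for _ in range(6):
    A=np.c_[P[:,:2],np.ones(len(P))]; co=np.linalg.lstsq(A,P[:,2],rcond=None)[0]
    r=P[:,2]-A@co; P=P[(r<.002)&(r>-.004)]
n=np.array([-co[0],-co[1],1]);n/=np.linalg.norm(n)
print("floor",co,"n",n,len(P),"tilt",np.degrees(np.arccos(n[2])),"yaw",np.arctan2(-n[1],-n[0]))
# white shade edges angle
for k in ["watch_blue","timing_stand","watch_rack","watch_blue_crown","jaw_tab","seat","watch_steel","watch_cream"]:
    for d in spotter.outline_of(k,p)[:3]:
        Y,_,_=cloud(p,d["region"]); 
        if len(Y)<5: continue
        rect=cv2.minAreaRect((Y[:,:2]*1000).astype(np.float32))
        print(k,round(d["score"],2),np.round(d["pixel"]),len(Y),Y.mean(0).round(4),np.round(rect[0],1),np.round(rect[1],1),round(rect[2],1),np.percentile(Y[:,2],[5,50,95]).round(4))
    for d in spotter.place_of(k,p)[:3]: print("   place",round(d["score"],2),np.round(d["pixel"],1),world(p,d["pixel"]).round(4))
E
```

```text
floor [ 0.44063287 -0.018751   -0.21509265] n [-0.40316442  0.01715654  0.91496672] 1307 tilt 23.798998090514186 yaw -0.04252903691505532
watch_blue 0.68 [243. 293.] 434 [0.4241 0.0136 0.0075] [424.5  14.2] [41.6 44.7] 45.9 [0.0023 0.008  0.0107]
watch_blue 0.55 [180. 332.] 433 [ 0.541  -0.0562  0.033 ] [541.6 -55.8] [39.2 46.4] 19.2 [0.0237 0.0334 0.0413]
   place 0.61 [229.9 249. ] [0.449  0.0977 0.0076]
   place 0.58 [182. 333.] [ 0.5374 -0.0577  0.0321]
   place 0.56 [240.1 297.8] [0.4311 0.0063 0.0085]
timing_stand 0.68 [247. 364.] 2344 [ 0.4227 -0.1172  0.021 ] [ 424.  -117.6] [121.8  68.4] 87.1 [0.0142 0.0177 0.0353]
timing_stand 0.19 [178. 328.] 456 [ 0.541  -0.0564  0.0326] [540.8 -55.9] [40.2 46.1] 7.8 [0.022  0.0332 0.0412]
   place 0.8 [247.5 352.9] [ 0.4184 -0.0954  0.0239]
watch_rack 0.96 [158. 335.] 12266 [ 0.5668 -0.0595  0.1068] [583.1 -58.6] [379.5 150.7] 87.7 [0.0161 0.146  0.1655]
   place 0.82 [180.  329.8] [ 0.5408 -0.0518  0.0337]
   place 0.61 [245.1 351.7] [ 0.4228 -0.0932  0.0246]
watch_blue_crown 0.62 [179. 331.] 388 [ 0.5416 -0.055   0.0336] [541.5 -54.8] 
[... 495 characters left out ...]
2397 [ 0.4225 -0.1169  0.0208] [ 423.9 -117. ] [123.5  68.8] 86.9 [0.0139 0.0177 0.0352]
   place 0.92 [244.9 351.8] [ 0.4231 -0.0934  0.0246]
watch_steel 0.73 [184. 389.] 361 [ 0.5352 -0.1622  0.0318] [ 535.3 -162.8] [42.4 33.2] 74.4 [0.0198 0.0329 0.0399]
watch_steel 0.51 [158. 332.] 12234 [ 0.567  -0.0598  0.107 ] [585.1 -59.5] [381. 151.] 87.0 [0.0161 0.1461 0.1655]
watch_steel 0.15 [248. 379.] 293 [ 0.4206 -0.1422  0.0363] [ 420.8 -142.8] [30.6 34.8] 0.8 [0.0178 0.0338 0.0566]
   place 0.92 [184.4 388.9] [ 0.534  -0.16    0.0339]
watch_cream 0.86 [177. 279.] 292 [0.5464 0.0461 0.0331] [545.3  46.4] [33.3 37.1] 4.8 [0.026  0.0332 0.0398]
   place 0.79 [179.  278.2] [0.5418 0.0431 0.0317]
```

View pics/crop.png

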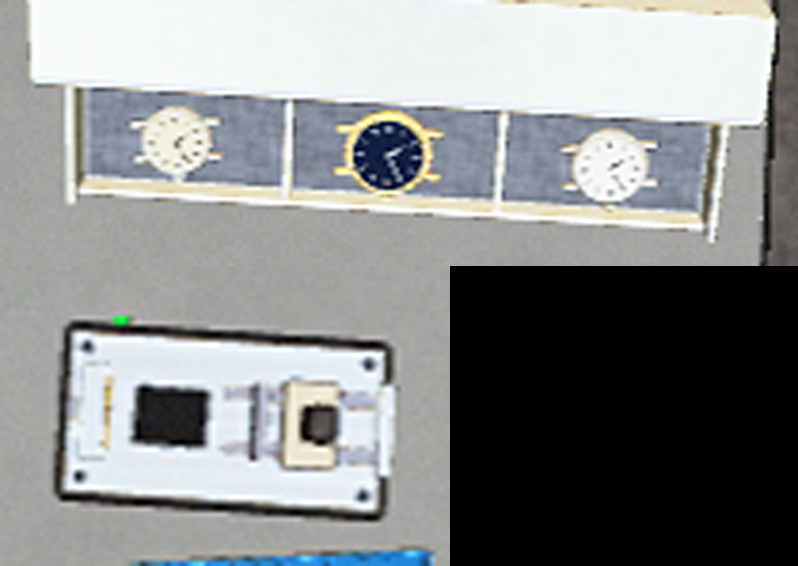

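Crop: the dark-blue dial in a gold case is the middle-bay watch, at top pixel (180,332). It is clearly distinct from the cream and white dials. Stand: seat patch at about (245,354), tab at about (246,384), pick-up on the left, which is world +y. Now I'll refine the centres.

```bash
python3 - <<'E'
from h import *
p=imaging.snapshot("top"); im=p["color"].astype(int)
full=np.ones(im.shape[:2],bool)
B,G,R_=[im[...,i] for i in range(3)]
rows,cols=np.mgrid[:400,:640]
# floor: bluish grey
fl=(B>R_+8)&(B>90)&(B<170)&(rows>160)&(rows<205)&(cols>245)&(cols<425)
fl=cv2.erode(fl.astype(np.uint8),np.ones((3,3)))>0
P,_,_=cloud(p,fl)
for _ in range(5):
    A=np.c_[P[:,:2],np.ones(len(P))]; co=np.linalg.lstsq(A,P[:,2],rcond=None)[0]
    r=P[:,2]-A@co; P=P[abs(r)<.003]
n=np.array([-co[0],-co[1],1]);n/=np.linalg.norm(n)
print("floor",co,len(P),"tilt",np.degrees(np.arccos(n[2])),"yaw",np.arctan2(-n[1],-n[0]),"x range",np.percentile(P[:,0],[2,98]), "std",r.std())
# constrained: 28 deg, yaw -0.05
yaw=-0.05; t=np.radians(28)
ex=np.array([np.cos(yaw)*np.cos(t),np.sin(yaw)*np.cos(t),np.sin(t)]);ey=np.array([-np.sin(yaw),np.cos(yaw),0]);ez=np.cross(ex,ey)
d=np.median(P@ez); print("constrained ez",ez,"d",d, "spread by x",[ (round(float(np.median((P@ez)[(P[:,0]>a)&(P[:,0]<a+.01)])-d),4)) for a in np.arange(.52,.58,.01)])
K=np.array(p["intrinsics"]);D=np.array(p["dist_coeffs"]);R=np.array(p["R"]);tt=np.array(p["t"]);o=-R.T@tt
def onplane(mask,h):
    r,c=np.nonzero(mask);u=cv2.undistortPoints(np.stack([c,r],1).astype(float)[:,None],K,D)[:,0]
    ray=np.c_[u,np.ones(len(u))]@R; s=(d+h-o@ez)/(ray@ez); return o+ray*s[:,None]
box=(rows>160)&(rows<200)&(cols>308)&(cols<356)
dial=box&(B<110)&(R_<60); gold=box&(R_>B+40)&(rows<194)
for nme,m in (("dial",dial),("gold",gold),("both",dial|gold)):
    nn,lab,st,ce=cv2.connectedComponentsWithStats(m.astype(np.uint8),connectivity=8)
    print(nme,[(s.tolist(),c.round(1).tolist()) for s,c in zip(st[1:],ce[1:]) if s[4]>8])
    Q=onplane(m,.010); L=np.c_[Q@ex,Q@ey]*1000
    rc=cv2.minEnclosingCircle(L.astype(np.float32)); print("  mean w",Q.mean(0).round(4),"mid",(L.max(0)+L.min(0))/2,"mean",L.mean(0),"ext",np.ptp(L,axis=0))
    w,v=np.linalg.eigh(np.cov(L.T)); print("  axis ang",np.degrees(np.arctan2(v[1,1],v[0,1])),w)
# stand: seat & tab
for z,(a,b,c2,d2) in {.026:(235,256,344,364),.058:(238,254,376,392)}.items():
    m=(rows>=a)&(rows<b)&(cols>=c2)&(cols<d2)&(im.max(2)<75)
    nn,lab,st,ce=cv2.connectedComponentsWithStats(m.astype(np.uint8)); i=1+np.argmax(st[1:,4]); rr,cc=np.nonzero(lab==i)
    W=np.array([world(p,(r_,c_),z) for r_,c_ in zip(rr,cc)])*1000; rect=cv2.minAreaRect(W[:,:2].astype(np.float32))
    print(z,st[i],ce[i],"mean",W.mean(0),rect, "depth z",world(p,(ce[i][1],ce[i][0])))
X,rr,cc=cloud(p,(rows>215)&(rows<275)&(cols>320)&(cols<410))
print("bench z",np.median(X[X[:,2]<.008][:,2]))
m=(X[:,2]>.013)&(X[:,2]<.023); rect=cv2.minAreaRect((X[m][:,:2]*1000).astype(np.float32)); print("base",rect,np.median(X[m][:,2]))
m=(X[:,2]>.05); print("tab depth pts",m.sum(),X[m].mean(0))
E
```

```text
floor [ 0.53371461 -0.02406296 -0.26713497] 1144 tilt 28.113663926667275 yaw -0.04505529868916631 x range [0.52293491 0.5659073 ] std 0.0013774846534462784
constrained ez [-0.46888485  0.0234638   0.88294759] d -0.23467546614822027 spread by x [-0.0001, -0.0001, -0.0, -0.0, 0.0002, nan]
dial [([323, 172, 18, 18, 193], [331.3, 180.3])]
  mean w [ 0.5402 -0.0546  0.0339] mid [494.35231595 -27.90825428] mean [494.68270799 -27.55871516] ext [33.33329258 31.65374737]
  axis ang 164.8159283075311 [67.49113027 74.51430598]
gold [([318, 169, 29, 22, 138], [333.6, 176.5]), ([318, 184, 16, 9, 30], [325.2, 187.6])]
  mean w [ 0.5408 -0.0549  0.0342] mid [492.78450307 -26.29961548] mean [495.35001616 -27.79196925] ext [47.87959983 77.87982299]
  axis ang 111.89030667079842 [218.48783737 283.63718628]
both [([318, 169, 29, 24, 361], [331.7, 179.5])]
  mean w [ 0.5405 -0.0548  0.034 ] mid [492.78450307 -26.29961548] mean [495.01286832 -27.67412098] ext [47.87959983 77.87982299]
  axis ang 115.12044318710767 [144.04594377 175.40882015]
0.026 [347 239  14  12 149] [353.65771812 244.72483221] mean [423.44738473 -96.68958644  26.        ] ((423.8304138183594, -96.38922119140625), (19.872011184692383, 23.662818908691406), 0.27235209941864014) depth z [ 0.42348863 -0.0967743   0.02422343]
0.058 [380 243   7   8  32] [382.9375  246.34375] mean [ 420.46995768 -146.44871238   58.        ] ((420.242919921875, -146.55691528320312), (10.495192527770996, 12.274823188781738), 89.8817367553711) depth z [ 0.42052291 -0.14670403  0.05563263]
bench z -0.0005973238550926101
base ((411.8437194824219, -125.6111068725586), (138.6887969970703, 86.67222595214844), 86.64974212646484) 0.01685412934798758
tab depth pts 57 [ 0.42069235 -0.14848359  0.05553488]
  return _methods._mean(a, axis=axis, dtype=dtype,
  ret = ret.dtype.type(ret / rcount)
```

```bash
cat >> h.py <<'E'
def frame(yaw,tilt):
    ex=np.array([np.cos(yaw)*np.cos(tilt),np.sin(yaw)*np.cos(tilt),np.sin(tilt)]);ey=np.array([-np.sin(yaw),np.cos(yaw),0]);return ex,ey,np.cross(ex,ey)
ex,ey,ez=frame(-.046,np.radians(28)); a=-.024
tx=np.cos(a)*ex+np.sin(a)*ey
RG=np.c_[tx,np.cross(-ez,tx),-ez]
W0=np.array([.545,-.055,.0266])
sx,sy,_=frame(-.052,0)
RP=np.c_[sy,np.cross([0,0,-1],sy),[0,0,-1]]
SEAT=np.array([.424,-.0967,.026])
def inc(target,Rt,pos=None,rot=None):
    s=status.read_state(); p0=np.array(s["tool_pos"]) if pos is None else pos
    R0=Rn.from_quat(s["eef_rot"]).as_matrix() if rot is None else rot
    print("inc mm",(R0.T@(target-p0)*1000).round(1),"rot",Rn.from_matrix(R0.T@Rt).as_rotvec().round(3),"t",round(s["time_s"],2),"F",np.round(s["contact_force"],1),"gap",round(s["finger_gap"],4))
E
python3 -c "
from h import *
inc(np.array([.46,-.06,.22]),RG)
inc(W0+.09*ez,RG,np.array([.46,-.06,.22]),RG)"
```

```text
inc mm [ 420.8 -479.8   -1.3] rot [-0.08   0.485  0.367] t 1.8 F [-1.   0.1 -0.2] gap 0.0929
inc mm [-16.2  -8.5 120.5] rot [0. 0. 0.] t 1.8 F [-1.   0.1 -0.2] gap 0.0929
```

>>> step_arm:
  increments: "40 -46 0 -0.01 0.06 0.05 0.44; 80 -91 0 -0.02 0.12 0.1 0.44; 120 -137 0 -0.03 0.18 0.14 0.44; 160 -182 0 -0.04 0.24 0.19 0.44; 200 -228 0 -0.05 0.3 0.23 0.44; 240 -274 0 -0.06 0.36 0.28 0.44; 280 -319 0 -0.07 0.42 0.32 0.44; 320 -365 0 -0.08 0.485 0.367 0.44"

```text
time_s: 2.8
tool_pos: [0.3986, -0.1982, 0.219]
eef_rot: [0.969, -0.035, 0.243, 0.003]
contact_force: [1.1, 0.5, 0.1]
finger_gap: 0.0524
grip_force: 0.0
```

```bash
python3 -c "
from h import *
inc(W0+.07*ez,RG)"
```

```text
inc mm [  28.6 -150.7  165.4] rot [ 0.001 -0.003 -0.002] t 2.8 F [1.1 0.5 0.1] gap 0.0524
```

>>> step_arm:
  increments: "7 -36 0 0 0 0 0.44; 14 -75 0 0 0 0 0.44; 21 -113 10 0 0 0 0.44; 28.6 -150.7 30 0 0 0 0.44; 28.6 -150.7 75 0 0 0 0.44; 28.6 -150.7 120 0 0 0 0.44; 28.6 -150.7 165.4 0 -0.003 -0.002 0.44; 28.6 -150.7 165.4 0 -0.003 -0.002 0.44"

```text
time_s: 3.8
tool_pos: [0.5101, -0.0543, 0.0842]
eef_rot: [0.971, -0.033, 0.238, 0.002]
contact_force: [-0.8, -0.3, 0.2]
finger_gap: 0.0518
grip_force: 0.0
```

```bash
python3 - <<'E'
from h import *
inc(W0+.004*ez,RG)
ps=[imaging.snapshot(n) for n in ("top","side")]
a=cv2.resize(ps[0]["color"][140:240,270:400],None,fx=3,fy=3,interpolation=cv2.INTER_CUBIC)
b=cv2.resize(ps[1]["color"][150:250,270:400],None,fx=3,fy=3,interpolation=cv2.INTER_CUBIC)
cv2.imwrite("pics/pre.png",np.hstack([a,b]))
E
```

```text
inc mm [ 4.3 -0.9 63.2] rot [-0.001  0.009  0.002] t 3.8 F [-0.8 -0.3  0.2] gap 0.0518
```

View pics/pre.png

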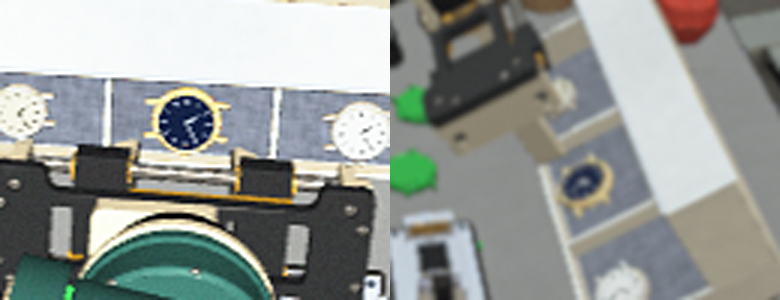

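```bash
python3 -c "
from h import *
inc(W0+.004*ez,RG)"
```

```text
inc mm [ 1.  -1.3 66.6] rot [-0.     0.003  0.002] t 3.9 F [-0.1  0.   0.8] gap 0.0516
```

>>> step_arm:
  increments: "0 0 12 0 0 0 0.44; 0 0 24 0 0 0 0.44; 0 0 36 0 0 0 0.44; 0 0 46 0 0 0 0.44; 0 0 54 0 0 0 0.44; 0 0 60 0 0 0 0.44; 0 0 64 0 0 0 0.44; 0 0 66 0 0 0 0.44"

```text
time_s: 4.9
tool_pos: [0.542, -0.0562, 0.0293]
eef_rot: [0.97, -0.033, 0.24, 0.003]
contact_force: [0.0, -0.5, -0.4]
finger_gap: 0.0523
grip_force: 0.0
```

```bash
python3 - <<'E'
from h import *
inc(W0+.0*ez,RG)
p=imaging.snapshot("side");inc(W0+.0*ez,RG)
b=cv2.resize(p["color"][150:250,270:400],None,fx=5,fy=5,interpolation=cv2.INTER_CUBIC)
cv2.imwrite("pics/low.png",b)
E
```

```text
inc mm [ 1.3 -1.3  3.7] rot [-0.     0.003  0.002] t 4.9 F [ 0.  -0.5 -0.4] gap 0.0523
inc mm [ 1.4 -1.3  3.6] rot [-0.     0.003  0.002] t 4.95 F [-0.4 -0.1 -0.7] gap 0.0523
```

View pics/low.png

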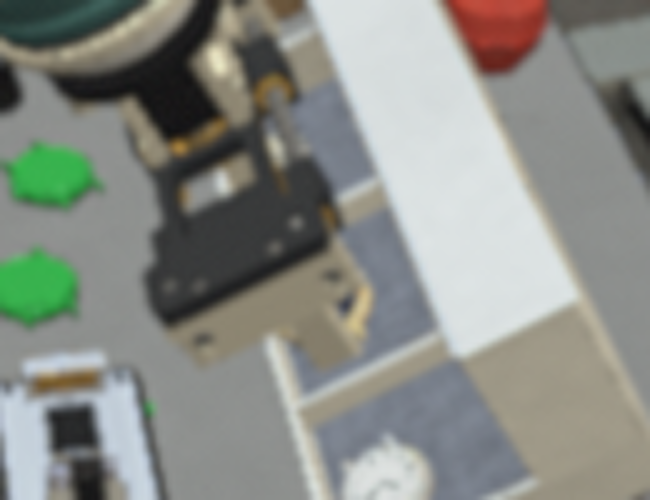

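The near finger, around (325,335) in the crop, sits in the middle bay. It is clear of the divider, and the watch is between the fingers. Close.

>>> step_arm:
  increments: "1 -1 1.5 0 0 0 0.44; 1 -1 1.5 0 0 0 0.44; 1 -1 1.5 0 0 0 0.5; 1 -1 1.5 0 0 0 0.55; 1 -1 1.5 0 0 0 0.65; 1 -1 1.5 0 0 0 0.75; 1 -1 1.5 0 0 0 0.75; 1 -1 1.5 0 0 0 0.75"

```text
time_s: 5.95
tool_pos: [0.5436, -0.0552, 0.0286]
eef_rot: [0.97, -0.033, 0.24, 0.003]
contact_force: [-1.6, 0.4, 2.3]
finger_gap: 0.0388
grip_force: 30.0
```

```bash
python3 - <<'E'
from h import *
s=status.read_state();print(s["grip_force"],s["ft_torque"]);inc(W0,RG)
E
```

```text
30.00060493941419 [0.00780546 0.35661453 0.00701049]
inc mm [ 0.3 -0.3  2.4] rot [-0.     0.003  0.002] t 5.95 F [-1.6  0.4  2.3] gap 0.0388
```

>>> step_arm:
  increments: "0 0 -3 0 0 0 0.75; 0 0 -10 0 0 0 0.75; 0 0 -22 0 0 0 0.75; 0 0 -40 0 0 0 0.75; 0 0 -60 0 0 0 0.75; 0 0 -80 0 0 0 0.75; 0 0 -100 0 0 0 0.75; 0 0 -115 0 0 0 0.75"

```text
time_s: 6.95
tool_pos: [0.4895, -0.0528, 0.1318]
eef_rot: [0.97, -0.033, 0.241, 0.003]
contact_force: [0.4, 0.8, -1.2]
finger_gap: 0.0388
grip_force: 30.0
```

```bash
python3 - <<'E'
from h import *
p=imaging.snapshot("top")
s=status.read_state();print(s["grip_force"],s["tool_pos"])
inc(SEAT+[0,0,.10],RP)
cv2.imwrite("pics/lift.png",cv2.resize(p["color"][150:290,280:420],None,fx=4,fy=4,interpolation=cv2.INTER_CUBIC))
E
```

```text
29.999911621562205 [ 0.4895916  -0.05287102  0.1334622 ]
inc mm [-58.6  48.1 -23.2] rot [ 0.379 -0.389 -1.552] t 7.0 F [ 1.  -0.6  1.2] gap 0.0388
```

View pics/lift.png

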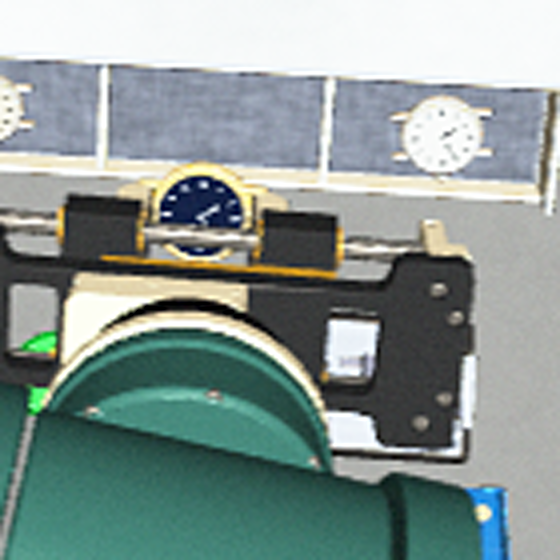

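```bash
python3 - <<'E'
from h import *
p=imaging.snapshot("top"); im=p["color"].astype(int); s=status.read_state()
R0=Rn.from_quat(s["eef_rot"]).as_matrix(); p0=np.array(s["tool_pos"])
K=np.array(p["intrinsics"]);D=np.array(p["dist_coeffs"]);R=np.array(p["R"]);tt=np.array(p["t"]);o=-R.T@tt
def onp(m,h):
    r,c=np.nonzero(m);u=cv2.undistortPoints(np.stack([c,r],1).astype(float)[:,None],K,D)[:,0]
    ray=np.c_[u,np.ones(len(u))]@R; pl=p0+R0[:,2]*h; sc=((pl-o)@R0[:,2])/(ray@R0[:,2])
    return (o+ray*sc[:,None]-p0)@R0*1000
rows,cols=np.mgrid[:400,:640]; box=(rows>188)&(rows<218)&(cols>316)&(cols<344)
g=box&(im[...,2]>im[...,0]+35)&(rows<206); d=box&(im[...,0]<110)&(im[...,2]<60)&(im[...,0]>im[...,2]+8)
for m in (g,d):
    Q=onp(m,-.0076); print(m.sum(),Q.mean(0).round(1),Q.min(0).round(1),Q.max(0).round(1))
for d in spotter.place_of("watch_blue_crown",p)[:2]+spotter.place_of("watch_blue",p)[:2]:
    m=np.zeros((400,640),bool); r,c=np.round(d["pixel"]).astype(int); m[r,c]=1; print(d["score"],d["pixel"],onp(m,-.0026)[0].round(1))
E
```

```text
151 [12.8 -0.4 -7.6] [ -4.9 -21.3  -7.6] [22.5 20.8 -7.6]
205 [ 1.5 -1.  -7.6] [-26.  -19.1  -7.6] [15.9 16.3 -7.6]
0.92 [188.5, 328.6] [23.7 -3.2 -2.6]
0.86 [220.7, 248.0] [ -44.9 -131.9   -2.6]
0.79 [228.3, 250.2] [ -57.3 -128.4   -2.6]
0.78 [203.2, 332.5] [-1.6  3.5 -2.6]
```

>>> step_arm:
  increments: "-7 6 -10 0.042 -0.043 -0.172 0.75; -14 12 -20 0.084 -0.086 -0.344 0.75; -22 18 -23 0.126 -0.129 -0.516 0.75; -29 24 -23 0.168 -0.172 -0.688 0.75; -37 30 -23 0.21 -0.216 -0.86 0.75; -44 36 -23 0.252 -0.259 -1.032 0.75; -51 42 -23 0.294 -0.302 -1.204 0.75; -58.6 48.1 -23 0.336 -0.345 -1.376 0.75"

```text
time_s: 8.15
tool_pos: [0.4241, -0.0969, 0.1216]
eef_rot: [0.781, 0.624, 0.028, -0.002]
contact_force: [-0.7, -0.7, -0.9]
finger_gap: 0.039
grip_force: 30.0
```

```bash
python3 - <<'E'
from h import *
s=status.read_state();print(s["grip_force"],s["tool_pos"]);inc(SEAT+[0,0,.07],RP)
E
```

```text
29.99658666551113 [ 0.42413389 -0.09693595  0.1215525 ]
inc mm [-1.  -1.  25.5] rot [ 0.037 -0.043 -0.171] t 8.15 F [-0.7 -0.7 -0.9] gap 0.039
```

>>> step_arm:
  increments: "-1 0 3 0.037 -0.043 -0.171 0.75; -3 -1 10 0.037 -0.043 -0.171 0.75; -3 -1 22 0.037 -0.043 -0.171 0.75; -3 -1 36 0.037 -0.043 -0.171 0.75; -3 -1 50 0.037 -0.043 -0.171 0.75; -3 -1 62 0.037 -0.043 -0.171 0.75; -3 -1 72 0.037 -0.043 -0.171 0.75; -3 -1 78 0.037 -0.043 -0.171 0.75"

```text
time_s: 9.15
tool_pos: [0.4262, -0.0963, 0.044]
eef_rot: [0.727, 0.687, 0.001, 0.0]
contact_force: [-0.2, 0.2, -1.2]
finger_gap: 0.0389
grip_force: 30.0
```

```bash
python3 - <<'E'
from h import *
ps=[imaging.snapshot(n) for n in ("top","side")]
inc(SEAT-.002*sy+[0,0,.0024],RP)
a=cv2.resize(ps[0]["color"][210:280,320:420],None,fx=4,fy=4,interpolation=cv2.INTER_CUBIC)
b=cv2.resize(ps[1]["color"][200:270,250:350],None,fx=4,fy=4,interpolation=cv2.INTER_CUBIC)
cv2.imwrite("pics/seat.png",np.hstack([a,b]))
E
```

```text
inc mm [-2.6 -2.1 15.7] rot [ 0.002 -0.001 -0.005] t 9.25 F [ 0.5  0.  -0.9] gap 0.0387
```

View pics/seat.png

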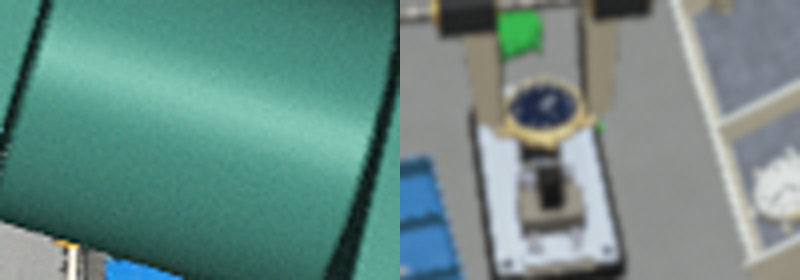

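Side crop: the watch is held level at (545,105), dial up, directly over the stand. The jaw and tab are at (548,190). Correct sideways and lower.

>>> step_arm:
  increments: "-2.6 -2.1 0 0 0 -0.005 0.75; -2.6 -2.1 2 0 0 -0.005 0.75; -2.6 -2.1 5 0 0 -0.005 0.75; -2.6 -2.1 8 0 0 -0.005 0.75; -2.6 -2.1 10 0 0 -0.005 0.75; -2.6 -2.1 11.5 0 0 -0.005 0.75; -2.6 -2.1 12.5 0 0 -0.005 0.75; -2.6 -2.1 13 0 0 -0.005 0.75"

```text
time_s: 10.25
tool_pos: [0.4241, -0.0988, 0.0316]
eef_rot: [0.725, 0.688, 0.001, 0.001]
contact_force: [0.0, 0.9, 0.1]
finger_gap: 0.0389
grip_force: 30.0
```

```bash
python3 - <<'E'
from h import *
inc(SEAT-.002*sy+[0,0,.0024],RP)
E
```

```text
inc mm [ 0.1 -0.2  3.2] rot [ 0.003 -0.001 -0.   ] t 10.25 F [0.  0.9 0.1] gap 0.0389
```

No contact yet; creep down.

>>> step_arm:
  increments: "0 0 0.4 0 0 0 0.75; 0 0 0.8 0 0 0 0.75; 0 0 1.2 0 0 0 0.75; 0 0 1.5 0 0 0 0.75; 0 0 1.8 0 0 0 0.75; 0 0 2 0 0 0 0.75; 0 0 2 0 0 0 0.75; 0 0 2 0 0 0 0.75"

```text
time_s: 11.25
tool_pos: [0.424, -0.0988, 0.0296]
eef_rot: [0.725, 0.688, 0.001, 0.001]
contact_force: [0.1, -0.1, -1.6]
finger_gap: 0.039
grip_force: 30.0
```

>>> step_arm:
  increments: "0 0 0.4 0 0 0 0.75; 0 0 0.8 0 0 0 0.75; 0 0 1.0 0 0 0 0.75; 0 0 1.2 0 0 0 0.75; 0 0 1.2 0 0 0 0.75; 0 0 1.2 0 0 0 0.75; 0 0 1.2 0 0 0 0.75; 0 0 1.2 0 0 0 0.75"

```text
time_s: 12.25
tool_pos: [0.4241, -0.0988, 0.0285]
eef_rot: [0.725, 0.689, 0.001, 0.001]
contact_force: [-0.1, -1.3, -1.4]
finger_gap: 0.0387
grip_force: 30.0
```

>>> step_arm:
  increments: "0 0 0.3 0 0 0 0.75; 0 0 0.5 0 0 0 0.75; 0 0 0.7 0 0 0 0.75; 0 0 0.9 0 0 0 0.75; 0 0 1 0 0 0 0.75; 0 0 1 0 0 0 0.75; 0 0 1 0 0 0 0.75; 0 0 1 0 0 0 0.75"

```text
time_s: 13.25
tool_pos: [0.4241, -0.0988, 0.028]
eef_rot: [0.725, 0.689, 0.001, 0.001]
contact_force: [-4.1, 2.7, 8.8]
finger_gap: 0.039
grip_force: 30.0
```

Seated. Relax a little and open.

>>> step_arm:
  increments: "0 0 -0.4 0 0 0 0.75; 0 0 -0.5 0 0 0 0.55; 0 0 -0.5 0 0 0 0.5; 0 0 -0.5 0 0 0 0.4; 0 0 -0.5 0 0 0 0.3; 0 0 -0.5 0 0 0 0.3; 0 0 -6 0 0 0 0.3; 0 0 -14 0 0 0 0.3"

```text
time_s: 14.25
tool_pos: [0.424, -0.0988, 0.0419]
eef_rot: [0.725, 0.688, 0.001, 0.001]
contact_force: [-0.2, -1.0, 0.5]
finger_gap: 0.0653
grip_force: 0.0
```

```bash
python3 - <<'E'
from h import *
p=imaging.snapshot("side")
TAB=np.array([.4204,-.1475,.075])
inc(TAB,RP)
b=cv2.resize(p["color"][200:270,250:350],None,fx=6,fy=6,interpolation=cv2.INTER_CUBIC)
cv2.imwrite("pics/rel.png",b)
for d in spotter.place_of("jaw_tab",p)[:2]: print(d["score"],d["pixel"],world(p,d["pixel"],.058))
E
```

```text
inc mm [-48.7  -1.5 -31.9] rot [ 0.004 -0.001  0.   ] t 14.3 F [-0.7 -0.3  1.6] gap 0.0649
0.51 [243.3, 285.5] [ 0.4165338  -0.15189822  0.058     ]
0.19 [238.5, 285.5] [ 0.41879139 -0.13959167  0.058     ]
```

View pics/rel.png

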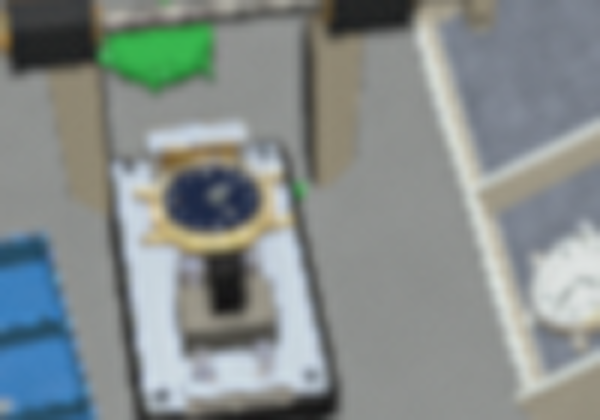

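Side crop: the watch lies flat on the seat at (212,200), square to the stand and dial up. Its crown faces the brass pick-up at (200,155). Now the tab at (228,280).

>>> step_arm:
  increments: "0 0 -15 0 0 0 0.4; 0 0 -35 0 0 0 0.4; -8 0 -42 0 0 0 0.4; -20 -1 -42 0 0 0 0.4; -34 -1.5 -42 0 0 0 0.4; -44 -1.5 -40 0 0 0 0.4; -48.7 -1.5 -36 0 0 0 0.4; -48.7 -1.5 -32 0 0 0 0.4"

```text
time_s: 15.35
tool_pos: [0.4197, -0.1477, 0.0728]
eef_rot: [0.725, 0.688, 0.001, 0.0]
contact_force: [0.1, -0.2, 0.3]
finger_gap: 0.0562
grip_force: 0.0
```

>>> step_arm:
  increments: "0 0 3 0 0 0 0.4; 0 0 8 0 0 0 0.4; 0 0 14 0 0 0 0.4; 0 0 20 0 0 0 0.4; 0 0 26 0 0 0 0.4; 0 0 31 0 0 0 0.4; 0 0 34 0 0 0 0.4; 0 0 34 0 0 0 0.4"

```text
time_s: 16.35
tool_pos: [0.4199, -0.1474, 0.0392]
eef_rot: [0.725, 0.688, 0.001, 0.001]
contact_force: [-0.1, 0.3, 0.3]
finger_gap: 0.0559
grip_force: 0.0
```

```bash
python3 - <<'E'
from h import *
p=imaging.snapshot("side")
inc(np.array([.4209,-.1475,.040]),RP)
b=cv2.resize(p["color"][200:270,250:350],None,fx=6,fy=6,interpolation=cv2.INTER_CUBIC)
cv2.imwrite("pics/tab.png",b)
E
```

```text
inc mm [-0.   0.9 -0.6] rot [ 0.003 -0.001  0.   ] t 16.4 F [-0.3 -0.1  0.6] gap 0.0558
```

View pics/tab.png

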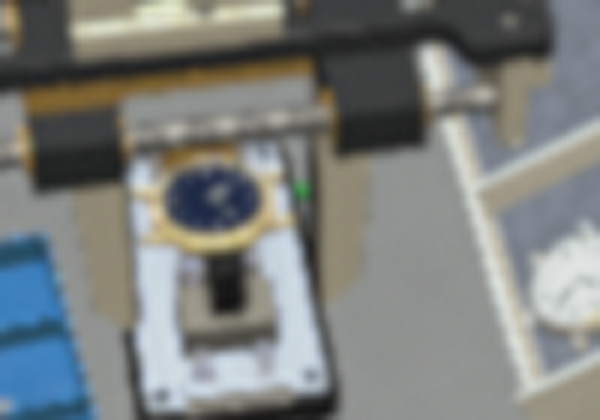

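The fingers straddle the tab, with tips at (105,320) and (340,300) and the tab at (228,285). Pinch it.

>>> step_arm:
  increments: "0 0.9 0 0 0 0 0.5; 0 0.9 0 0 0 0 0.6; 0 0.9 0 0 0 0 0.7; 0 0.9 0 0 0 0 0.8; 0 0.9 0 0 0 0 1; 0 0.9 0 0 0 0 1; 0 0.9 0 0 0 0 1; 0 0.9 0 0 0 0 1"

```text
time_s: 17.4
tool_pos: [0.42, -0.1474, 0.0393]
eef_rot: [0.725, 0.689, 0.001, -0.0]
contact_force: [-9.3, 1.2, 5.6]
finger_gap: 0.0136
grip_force: 30.0
```

```bash
python3 - <<'E'
from h import *
s=status.read_state(); print(s["grip_force"],s["finger_gap"],s["contact_force"],s["tool_pos"],s["ft_torque"])
for n in("side","top"):
    p=imaging.snapshot(n)
    for k in("jaw_tab","seat","watch_blue"):
        for d in spotter.place_of(k,p)[:1]: print(n,k,d["score"],d["pixel"],world(p,d["pixel"],.058 if k=="jaw_tab" else .026))
E
```

```text
30.002677738666534 0.013634542745115157 [-9.27122063  1.18761412  5.59223297] [ 0.42003922 -0.14740257  0.03931681] [ 0.00174029  1.6620647  -0.01739137]
side jaw_tab 0.61 [242.0, 287.9] [ 0.42155183 -0.14958574  0.058     ]
side seat 0.87 [234.5, 284.7] [ 0.42377966 -0.09745026  0.026     ]
side watch_blue 0.65 [235.8, 286.8] [ 0.42727132 -0.10201649  0.026     ]
top watch_blue 0.89 [229.9, 248.0] [0.44797985 0.09642323 0.026     ]
```

>>> step_arm:
  increments: "0 -0.9 0 0 0 0 1; 0.5 -0.9 0 0 0 0 1; 1.5 -0.9 0 0 0 0 1; 3 -0.9 0 0 0 0 1; 4.5 -0.9 0 0 0 0 1; 6 -0.9 0 0 0 0 1; 7 -0.9 0 0 0 0 1; 8 -0.9 0 0 0 0 1"

```text
time_s: 18.8
tool_pos: [0.4204, -0.1393, 0.0394]
eef_rot: [0.725, 0.689, 0.001, 0.001]
contact_force: [-2.2, -5.6, 0.9]
finger_gap: 0.0138
grip_force: 30.0
```

```bash
python3 - <<'E'
from h import *
s=status.read_state(); print(s["grip_force"],s["contact_force"],s["tool_pos"])
p=imaging.snapshot("side")
cv2.imwrite("pics/push.png",cv2.resize(p["color"][215:260,260:315],None,fx=10,fy=10,interpolation=cv2.INTER_CUBIC))
E
```

```text
30.0045382976532 [-2.23840934 -5.56386143  0.92817318] [ 0.42035029 -0.13933405  0.0393921 ]
```

View pics/push.png

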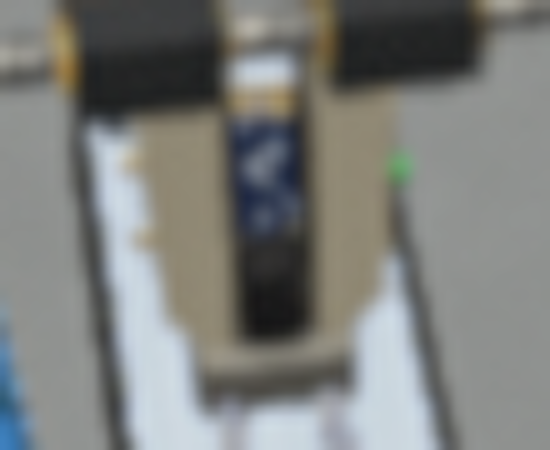

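Side crop: the fingers hold the tab at (270,280) and the watch is still in place behind it, dial at (268,170). I've used all 10 picture views, so from here I'll go by force, in small steps.

>>> step_arm:
  increments: "0.3 0 0 0 0 0 1; 0.6 0 0 0 0 0 1; 0.9 0 0 0 0 0 1; 1.2 0 0 0 0 0 1; 1.4 0 0 0 0 0 1; 1.6 0 0 0 0 0 1; 1.8 0 0 0 0 0 1; 2 0 0 0 0 0 1"

```text
time_s: 19.85
tool_pos: [0.4205, -0.1374, 0.0394]
eef_rot: [0.725, 0.689, 0.001, 0.001]
contact_force: [-2.9, -4.4, 2.1]
finger_gap: 0.0137
grip_force: 30.0
```

>>> step_arm:
  increments: "0.3 0 0 0 0 0 1; 0.5 0 0 0 0 0 1; 0.7 0 0 0 0 0 1; 0.9 0 0 0 0 0 1; 1 0 0 0 0 0 1; 1.1 0 0 0 0 0 1; 1.3 0 0 0 0 0 1; 1.5 0 0 0 0 0 1"

```text
time_s: 20.85
tool_pos: [0.4205, -0.1359, 0.0394]
eef_rot: [0.725, 0.689, 0.001, 0.001]
contact_force: [-2.9, -4.7, 1.5]
finger_gap: 0.0136
grip_force: 30.0
```

```bash
python3 - <<'E'
from h import *
F=[]
p=imaging.snapshot("side");cv2.imwrite("pics/x.png",p["color"])
for _ in range(5):
    imaging.snapshot("side"); s=status.read_state(); F.append(np.array(s["contact_force"]))
print(np.mean(F,0),s["tool_pos"])
E
```

```text
[-2.75217784 -4.7367466   0.81134936] [ 0.42052569 -0.13590657  0.03938016]
```

>>> step_arm:
  increments: "0.3 0 0 0 0 0 1; 0.5 0 0 0 0 0 1; 0.7 0 0 0 0 0 1; 0.9 0 0 0 0 0 1; 1 0 0 0 0 0 1; 1.1 0 0 0 0 0 1; 1.2 0 0 0 0 0 1; 1.3 0 0 0 0 0 1"

```text
time_s: 22.15
tool_pos: [0.4206, -0.1346, 0.0394]
eef_rot: [0.725, 0.689, 0.001, 0.001]
contact_force: [-2.7, -6.2, 1.4]
finger_gap: 0.0136
grip_force: 30.0
```

>>> step_arm:
  increments: "0.2 0 0 0 0 0 1; 0.4 0 0 0 0 0 1; 0.5 0 0 0 0 0 1; 0.6 0 0 0 0 0 1; 0.7 0 0 0 0 0 1; 0.8 0 0 0 0 0 1; 0.9 0 0 0 0 0 1; 1 0 0 0 0 0 1"

```text
time_s: 23.15
tool_pos: [0.4206, -0.1337, 0.0394]
eef_rot: [0.725, 0.689, 0.001, 0.001]
contact_force: [-3.5, -6.2, 1.5]
finger_gap: 0.0135
grip_force: 30.0
```

```bash
cat > f.py <<'E'
from h import *
F=[]
for _ in range(6):
    imaging.snapshot("side"); s=status.read_state(); F.append(np.array(s["contact_force"]))
print(np.mean(F,0).round(2),s["tool_pos"],s["time_s"])
E
python3 f.py
```

```text
[-3.   -5.41  0.66] [ 0.42064846 -0.13369895  0.03941562] 23.45
```

>>> step_arm:
  increments: "0.2 0 0 0 0 0 1; 0.4 0 0 0 0 0 1; 0.5 0 0 0 0 0 1; 0.6 0 0 0 0 0 1; 0.7 0 0 0 0 0 1; 0.8 0 0 0 0 0 1; 0.9 0 0 0 0 0 1; 1 0 0 0 0 0 1"

```text
time_s: 24.45
tool_pos: [0.4207, -0.1327, 0.0394]
eef_rot: [0.725, 0.689, 0.001, 0.001]
contact_force: [-3.3, -6.0, 1.5]
finger_gap: 0.0137
grip_force: 30.0
```

```bash
python3 f.py
```

```text
[-2.96 -6.17  0.51] [ 0.42071481 -0.13274619  0.03940789] 24.75
```

>>> step_arm:
  increments: "0.2 0 0 0 0 0 1; 0.4 0 0 0 0 0 1; 0.5 0 0 0 0 0 1; 0.6 0 0 0 0 0 1; 0.7 0 0 0 0 0 1; 0.8 0 0 0 0 0 1; 0.9 0 0 0 0 0 1; 1 0 0 0 0 0 1"

```text
time_s: 25.75
tool_pos: [0.4208, -0.1318, 0.0394]
eef_rot: [0.725, 0.689, 0.001, 0.001]
contact_force: [-2.3, -7.3, 1.9]
finger_gap: 0.0138
grip_force: 30.0
```

```bash
python3 f.py
```

```text
[-3.12 -6.27  0.66] [ 0.42073879 -0.13176221  0.03938013] 26.05
```

>>> step_arm:
  increments: "0 0 0 0 0 0 0.8; 0 0 0 0 0 0 0.7; 0 0 0 0 0 0 0.6; 0 0 0 0 0 0 0.6; 0 0 -8 0 0 0 0.6; 0 0 -25 0 0 0 0.6; 0 0 -50 0 0 0 0.6; 0 0 -80 0 0 0 0.6"

```text
time_s: 27.05
tool_pos: [0.4205, -0.1317, 0.1213]
eef_rot: [0.725, 0.689, 0.001, 0.001]
contact_force: [0.7, -0.1, -0.9]
finger_gap: 0.037
grip_force: 0.0
```

>>> step_arm:
  increments: "-40 0 -85 0 0 0 0.6; -85 0 -90 0 0 0 0.6; -130 0 -95 0 0 0 0.6; -175 0 -95 0 0 0 0.6; -215 0 -95 0 0 0 0.6; -255 0 -95 0 0 0 0.6; -290 0 -95 0 0 0 0.6; -310 0 -95 0 0 0 0.6"

```text
time_s: 28.05
tool_pos: [0.404, -0.4427, 0.215]
eef_rot: [0.726, 0.688, 0.001, 0.001]
contact_force: [-0.5, 0.5, -0.4]
finger_gap: 0.0374
grip_force: 0.0
```

```bash
python3 - <<'E'
from h import *
p=imaging.snapshot("top"); im=p["color"].astype(int); rows,cols=np.mgrid[:400,:640]
def blob(m,z,nm):
    nn,lab,st,ce=cv2.connectedComponentsWithStats(m.astype(np.uint8)); i=1+np.argmax(st[1:,4]); rr,cc=np.nonzero(lab==i)
    W=np.array([world(p,(a,b),z) for a,b in zip(rr,cc)])*1000
    L=(W-SEAT*1000); L=np.c_[L@sx,L@sy]
    print(nm,st[i],"stand xy mean",L.mean(0).round(1),"min",L.min(0).round(1),"max",L.max(0).round(1))
box=(rows>225)&(rows<266)&(cols>325)&(cols<400)
blob(box&(im.max(2)<75)&(cols>366),.058,"tab")
blob(box&(im[...,0]<110)&(im[...,2]<60)&(cols<366),.036,"dial")
blob(box&(im[...,2]>im[...,0]+35)&(cols>338)&(cols<368),.036,"gold")
for k in("watch_blue","watch_blue_crown","jaw_tab"):
    for n in ("top","side"):
        q=p if n=="top" else imaging.snapshot("side")
        for d in spotter.place_of(k,q)[:3]:
            w=world(q,d["pixel"],{"watch_blue":.026,"watch_blue_crown":.031,"jaw_tab":.058}[k])-SEAT
            if np.linalg.norm(w[:2])<.08: print(k,n,round(d["score"],2),np.round([w@sx*1000,w@sy*1000],1))
X,rr,cc=cloud(p,(rows>225)&(rows<270)&(cols>325)&(cols<400))
L=np.c_[(X-SEAT)@sx,(X-SEAT)@sy,X[:,2]]*1000
m=(np.hypot(L[:,0],L[:,1])<15); print("dial z pct",np.percentile(L[m][:,2],[5,50,95]), "plane",np.linalg.lstsq(np.c_[L[m][:,:2],np.ones(m.sum())],L[m][:,2],rcond=None)[0])
m=L[:,2]>50; print("tab depth",L[m].mean(0),m.sum())
print(status.read_state()["time_s"],status.read_state()["tool_pos"])
E
```

```text
tab [367 228  31  10  52] stand xy mean [ 27.4 -49.6] min [ 17.  -73.6] max [ 29.5 -20.3]
dial [344 235  18  18 221] stand xy mean [0.8 2.4] min [-14.4 -13. ] max [16.9 18.3]
gold [340 230  25  29 162] stand xy mean [0.2 4.4] min [-24.  -18.3] max [24.8 24.4]
watch_blue top 0.71 [0.7 1.1]
watch_blue_crown top 0.89 [ 0.2 21. ]
jaw_tab top 0.65 [ -1.8 -40.2]
dial z pct [31.66950249 34.03676056 36.54703258] plane [-1.49999358e-02  8.03588679e-04  3.41050351e+01]
tab depth [ -0.50531141 -36.32643592  55.91603705] 52
28.55 [ 0.40442867 -0.44076921  0.21438615]
```

```bash
python3 - <<'E'
from h import *
p=imaging.snapshot("top"); cv2.imwrite("pics/top_end.png",p["color"])
A=cv2.imread("pics/top0.png")
for r in (241,243,249,251):
  print(r,"old",[int(v) for v in A[r,358:396].mean(1)])
  print(r,"new",[int(v) for v in p["color"][r,336:396].mean(1)])
for c in (370,371,372): print(c,((world(p,(243,c),.031)-SEAT)@sy*1000).round(1))
E
```

```text
241 old [32, 24, 22, 86, 196, 240, 227, 184, 207, 214, 202, 185, 120, 119, 194, 172, 156, 192, 168, 177, 229, 224, 226, 227, 228, 229, 230, 232, 221, 183, 155, 190, 195, 196, 198, 203, 205, 210]
241 new [207, 238, 236, 239, 222, 147, 200, 207, 63, 31, 31, 40, 41, 32, 105, 171, 132, 36, 35, 34, 26, 106, 151, 80, 33, 29, 169, 229, 181, 118, 198, 178, 175, 218, 224, 229, 234, 235, 239, 240, 238, 237, 211, 154, 185, 188, 187, 186, 184, 187, 185, 189, 190, 192, 194, 194, 198, 200, 210, 212]
243 old [32, 31, 24, 115, 223, 239, 237, 237, 237, 239, 241, 224, 99, 121, 193, 210, 240, 226, 141, 187, 235, 216, 139, 13, 36, 33, 35, 30, 49, 136, 211, 190, 160, 180, 182, 174, 182, 202]
243 new [229, 237, 236, 239, 216, 105, 155, 155, 144, 223, 141, 30, 32, 40, 33, 36, 92, 167, 184, 132, 35, 33, 33, 31, 31, 21, 121, 196, 150, 128, 195, 153, 141, 227, 230, 193, 0, 37, 56, 61, 62, 53, 73, 189, 244, 240, 240, 240, 240, 229, 180, 189, 201, 192, 157, 179, 180, 174, 179, 199]
249 old [27, 19, 50, 180, 243, 236, 235, 235, 236, 237, 242, 213, 89, 166, 202, 229, 242, 203, 108, 209, 233, 205, 77, 2, 39, 50, 5
[... 168 characters left out ...]
0, 43, 162, 218, 166, 91, 165, 177, 144, 187, 231, 233, 194, 45, 37, 1, 9, 11, 69, 145, 209, 237, 236, 235, 235, 237, 237, 236, 236, 235, 238, 239, 238, 238, 240, 225, 204]
251 old [167, 166, 170, 216, 238, 225, 181, 192, 188, 186, 193, 155, 87, 166, 190, 187, 193, 163, 150, 217, 228, 227, 228, 229, 231, 233, 232, 220, 163, 140, 170, 182, 215, 196, 186, 217, 219, 170]
251 new [239, 236, 237, 241, 228, 202, 239, 235, 209, 203, 208, 103, 26, 32, 31, 62, 169, 194, 34, 32, 65, 77, 48, 167, 224, 215, 238, 203, 123, 215, 192, 177, 187, 227, 227, 227, 225, 227, 226, 227, 228, 213, 188, 206, 205, 209, 201, 200, 188, 185, 191, 192, 166, 182, 219, 195, 186, 214, 218, 166]
370 -29.1
371 -30.9
372 -32.7
```

The pad face to jaw front gap went from about 6 px to about 3.5 px. So the sprung pad is clearly compressed against the watch and not bottomed out.

```bash
python3 -c "
from cell import job
print(job.job_done())"
```

```text
the job is handed in; nothing more can be done
None
```

The gold watch with the blue dial is on the timing-stand seat, dial up with its crown facing the pick-up; the jaw's pad is pressed in an estimated 3–4 mm of 5 (from force and top-camera readings), the tab is released, the other two watches were not touched, and the job is handed in.

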